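Set the stock tags on the bead board

ROBOT

A 7-joint arm with a two-finger parallel gripper is mounted at the origin on the work surface. World frame = base frame: x ahead of the robot, y to its left, z up, the work surface at z = 0. Lengths are in m, angles in rad, forces in N, time in s.
With the tool pointing down it reaches from about 0.425 to 0.925 m from the base axis. Payload 6.8 kg.
Tool frame: the origin (TCP) lies midway between the tips of the shut fingers; the grasp point (between the pads) lies 19 mm behind it (bot.pinch_z is the distance from the TCP to the grasp point, in m); x points along the fingers, y is the direction in which the jaws open and shut, and the axes are right-handed (so a half turn about x gives the same grasp; the last joint's range is limited). The gripper opens to 85 mm and grips with 20 to 120 N. Pads are 22 mm wide; open, the fingers measure 114 mm over their backs; the gripper's body (76 mm by 85 mm) begins 54 mm behind the grasp point. The pads swing forward as they close: fully open they stand 13 mm farther back than shut.
Start: joints at [-1.374, 0.477, 0.022, 1.555, -0.011, 1.109, -0.083], TCP at [0.203, 0.644, 0.231] pointing down, gripper open.
Joint ranges: [-2.96, 2.96], [-0.34, 2.1], [-1.41, 1.46], [0.24, 2.44], [-1.37, 4.51], [0.17, 1.92], [-2.96, 2.96]. Speed limits (rad/s): [2.39, 2.39, 3.14, 3.14, 3.14, 3.14, 3.14].

INTERFACE

Orientations are given as a unit quaternion [w, x, y, z].
In Python, from station import bot gives the robot as it stands. The module is installed in compiled form; this text tells all that it offers.
- The arm moves only by the tool step_arm, never from a script. Its argument "plan" is a list of rows, each a list of 6 numbers: the shift along the tool's x, y, z in units of 40 mm (1.0 is 40 mm), then the turn, a rotation vector about the tool's x, y, z in units of 360 degrees (1.0 is 360 degrees). In form: [[dx, dy, dz, ax, ay, az], ...]. A call has 1 to 8 rows; each row shifts and turns the commanded pose from where the row before left it, along the tool's axes as they then stand; what a row does not reach is not made up. A row lasts 1/8 s, in which the tool goes at most 62.5 mm and 10.7 degrees, less where a joint would pass 70% of its speed; a pose out of reach is approached as far as the arm can. A call with a number of a shift or a turn outside -1 to 1 is refused whole. A call with a gripper value outside its range is refused whole. "fingers" is the closure, from -1 (fully open) to 1 (shut), set as the call begins (left out, the last holds). The fingers move at their own pace and stop on an object; "force" is the grip in N (left out, the last holds). Time passes only in rows, so rows that do not move let the fingers close. It gives the time, the measured TCP pose, the force and the opening at its end, in the units of the state.
- bot.get_obs(): the state, without advancing time (a new reading comes with each control period).
- bot.read_camera(name): name is "side" or "top" or "wrist"; returns (picture, depth): 420x560x3 uint8, red, green, blue; 420x560 float32, m along the optical axis (not along the pixel's ray), 0 where there is no reading.
- bot.camera_model(name): a dict with "mtx" (3x3 intrinsics, pixels), "origin" and "rotation" of the camera in the world; the wrist camera has in their place "T_tool_cam" (4x4, takes a point from camera to tool coordinates, whose origin is the TCP and whose axes are the tool frame's). Camera axes: x right, y up, looking along -z (the intrinsics and any distortion apply to the point x, -y, -z); pixel columns grow to the right and rows downward; lengths in m; the calibration is good to about 2 mm. A picture is of the moment at which its call begins: read the wrist's pose just before it. camera_model takes no time and is no camera call.
- bot.hand_in(): hands the job in, once; it reports no verdict.
The state is a dict: "t": time; "q": joint angles; "joint_vel": joint speeds; "joint_torque": joint torques, N m; "eef_pos": TCP position; "tool_rot": TCP orientation; "contact_force": force on the tool from outside, world axes, zero at the start; "torque": the same for the moment, N m; "gripper_width": opening from 0.0 (shut) to 1.0 (fully open).
Only numpy, scipy, OpenCV 4.12 (cv2) and the standard library are available. Lean on these libraries where they do the work, as an engineer would, in place of code of your own. Each camera call takes 0.05 s, during which the arm holds its last target.

TASK

Set the four hinged stock tags on the bead board by pushing them over lightly with a fingertip: the tag in front of each full bin must lean towards its bin, with the round spot uppermost, and the tag in front of the nearly empty bin must lean away from its bin, with the bar uppermost. Some tags may already be right. Do not pinch or force the tags, and leave the bins, bottle, jar and tube where they stand.

Things in the scene. Friction and masses are not known exactly. Their poses are not given: they have to be found in the camera images.
- board: fixed grey laminate board lying on the table, 250 x 400 x 12 mm; origin at the centre of its underside; x points away from the robot (turned up to 0.2 rad), y to the left along the rows. On it: four tag stands in a row, 90 mm apart, 80 mm nearer the robot than its centre; behind them a row of four bins, one straight behind each stand, bin centre about 140 mm from stand centre
- stand_a: fixed grey metal tag stand (four alike, in any order along the row), foot 50 x 68 x 8 mm, with two upright side cheeks 4 mm thick, 34 mm deep along x, 58 mm apart inside, reaching 82 mm up; origin at the centre of the foot's underside, on the board's top; x points towards its bin, y along the row. The tag's hinge line runs along y, 70 mm above the origin
- tag_a (a joint): angle (rad) of stand_a's free-swinging tag, a white plate 50 mm wide along y, 4 mm thick, 30 g: 0 upright, + leaning towards the bin (black round spot on its upper face), - leaning away from it (black bar on its upper face). It rests by its weight on a stop at +0.6 or -0.6; pushed past upright it falls to the other. See point tag_a_edge
- tag_a_edge (a point): middle of the tag's free edge (8 mm thick, rounded), 65 mm from the hinge; moves with the tag. At rest about 37 mm to the side of the hinge line and 54 mm above it, 124 mm above the stand's origin
- stand_b: fixed grey metal tag stand (four alike, in any order along the row), foot 50 x 68 x 8 mm, with two upright side cheeks 4 mm thick, 34 mm deep along x, 58 mm apart inside, reaching 82 mm up; origin at the centre of the foot's underside, on the board's top; x points towards its bin, y along the row. The tag's hinge line runs along y, 70 mm above the origin
- tag_b (a joint): angle (rad) of stand_b's free-swinging tag, a white plate 50 mm wide along y, 4 mm thick, 30 g: 0 upright, + leaning towards the bin (black round spot on its upper face), - leaning away from it (black bar on its upper face). It rests by its weight on a stop at +0.6 or -0.6; pushed past upright it falls to the other. See point tag_b_edge
- tag_b_edge (a point): middle of the tag's free edge (8 mm thick, rounded), 65 mm from the hinge; moves with the tag. At rest about 37 mm to the side of the hinge line and 54 mm above it, 124 mm above the stand's origin
- stand_c: fixed grey metal tag stand (four alike, in any order along the row), foot 50 x 68 x 8 mm, with two upright side cheeks 4 mm thick, 34 mm deep along x, 58 mm apart inside, reaching 82 mm up; origin at the centre of the foot's underside, on the board's top; x points towards its bin, y along the row. The tag's hinge line runs along y, 70 mm above the origin
- tag_c (a joint): angle (rad) of stand_c's free-swinging tag, a white plate 50 mm wide along y, 4 mm thick, 30 g: 0 upright, + leaning towards the bin (black round spot on its upper face), - leaning away from it (black bar on its upper face). It rests by its weight on a stop at +0.6 or -0.6; pushed past upright it falls to the other. See point tag_c_edge
- tag_c_edge (a point): middle of the tag's free edge (8 mm thick, rounded), 65 mm from the hinge; moves with the tag. At rest about 37 mm to the side of the hinge line and 54 mm above it, 124 mm above the stand's origin
- stand_d: fixed grey metal tag stand (four alike, in any order along the row), foot 50 x 68 x 8 mm, with two upright side cheeks 4 mm thick, 34 mm deep along x, 58 mm apart inside, reaching 82 mm up; origin at the centre of the foot's underside, on the board's top; x points towards its bin, y along the row. The tag's hinge line runs along y, 70 mm above the origin
- tag_d (a joint): angle (rad) of stand_d's free-swinging tag, a white plate 50 mm wide along y, 4 mm thick, 30 g: 0 upright, + leaning towards the bin (black round spot on its upper face), - leaning away from it (black bar on its upper face). It rests by its weight on a stop at +0.6 or -0.6; pushed past upright it falls to the other. See point tag_d_edge
- tag_d_edge (a point): middle of the tag's free edge (8 mm thick, rounded), 65 mm from the hinge; moves with the tag. At rest about 37 mm to the side of the hinge line and 54 mm above it, 124 mm above the stand's origin
- bin_a: loose wooden bin, 100 mm (x) by 80 mm (y), 50 mm tall, 4 mm walls; origin at the centre of its underside, on the board; FULL: heaped with brass beads to about 62 mm above its underside. The bins stand in any order along the row; a bin's tag is the one straight in front of it, at the same place along the row
- bin_b: loose wooden bin, 100 mm (x) by 80 mm (y), 50 mm tall, 4 mm walls; origin at the centre of its underside, on the board; FULL: heaped with brass beads to about 62 mm above its underside. The bins stand in any order along the row; a bin's tag is the one straight in front of it, at the same place along the row
- bin_c: loose wooden bin, 100 mm (x) by 80 mm (y), 50 mm tall, 4 mm walls; origin at the centre of its underside, on the board; FULL: heaped with brass beads to about 62 mm above its underside. The bins stand in any order along the row; a bin's tag is the one straight in front of it, at the same place along the row
- bin_d: loose wooden bin, 100 mm (x) by 80 mm (y), 50 mm tall, 4 mm walls; origin at the centre of its underside, on the board; NEARLY EMPTY: only three brass beads on its floor. The bins stand in any order along the row; a bin's tag is the one straight in front of it, at the same place along the row
- bottle: bystander: clear plastic bottle with a white cap, 60 mm across, 150 mm tall, standing upright on the table to the left of the board; origin at the centre of its underside
- jar: bystander: amber glass jar with a steel cap, 60 mm across, 75 mm tall, upright on the table to the right of the board; origin at the centre of its underside
- tube: bystander: clear acrylic tube standing on end, 40 mm across, 90 mm tall, on the table to the right of the board, nearer the robot than the jar; origin at the centre of its underside
Mind the look-alikes: they are no part of the job. What is shaped like the bin_c but pink or red is not meant. Leave any green look-alike of the bin_a alone.

How it is judged:
By the outcome, as a careful person would: the job done as asked, in the order asked, and still so for the second after the job is handed in, with the robot touching nothing.
It also fails if it takes over 64 s, if anything falls off the work surface, if the arm or the gripper's body presses on something with over 40 N, if the wrist force passes 120 N, or if a joint passes its speed limit or range.

## Working session

There is one attempt and no reset: what is moved stays moved. The work goes in short steps, Python scripts to look and compute and a tool call to move; the robot and the scene stay as the last step left them, time stands still between calls to the robot, and variables do not carry over. Pictures are saved under pics/ and viewed, and the job is handed in when it is done.

Besides the shell and the picture viewer there is one more tool, called after "Request:" by a JSON object that holds its "op" and its "data". step_arm: Moves the arm, as the interface text tells. Shifts and turns lie within -1 to 1; 1 stands for 40 mm of shift or 360 degrees of turn. Its arguments: {"type":"object","properties":{"plan":{"type":"array"},"fingers":{"type":"number"},"force":{"type":"number"}},"required":["plan"]}

```bash
mkdir -p pics; cat > h.py <<'E'
import numpy as np, cv2
from station import bot
from scipy.spatial.transform import Rotation as R
def snap(n,f):
    p,d=bot.read_camera(n); cv2.imwrite('pics/%s.png'%f,p[:,:,::-1]); np.save('pics/%s.npy'%f,d); return p,d
def pt(n,d,u,v):
    c=bot.camera_model(n); K=np.array(c['mtx']); z=d[v,u]
    p=np.array([(u-K[0,2])/K[0,0]*z,-(v-K[1,2])/K[1,1]*z,-z])
    return np.array(c['rotation'])@p+np.array(c['origin'])
E
python3 - <<'E'
from h import *
o=bot.get_obs(); print(o['t'],o['eef_pos'],o['tool_rot'],o['gripper_width'])
snap('top','top0'); snap('side','side0')
for n in('top','side'): print(bot.camera_model(n))
E
```

```text
0.0 [0.20239157 0.64330768 0.23030164] [ 0.69885264  0.10667417  0.6989728  -0.10799369] 1.0043116379802497
{'mtx': array([[383.64932439,   0.        , 281.11650374],
       [  0.        , 383.64932439, 207.32394636],
       [  0.        ,   0.        ,   1.        ]]), 'origin': array([ 0.46505264, -0.00218392,  0.92994065]), 'rotation': array([-0.69610352, -0.06551482,  0.05422187,  0.71288686])}
{'mtx': array([[411.25875375,   0.        , 269.93749372],
       [  0.        , 411.25875375, 218.93496081],
       [  0.        ,   0.        ,   1.        ]]), 'origin': array([ 0.55417431, -0.57763792,  0.7360494 ]), 'rotation': array([ 0.92195094,  0.38386525, -0.01338957, -0.04974584])}
```

View pics/top0.png

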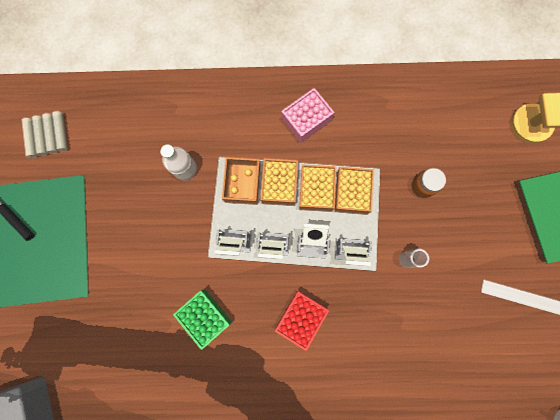

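View pics/side0.png

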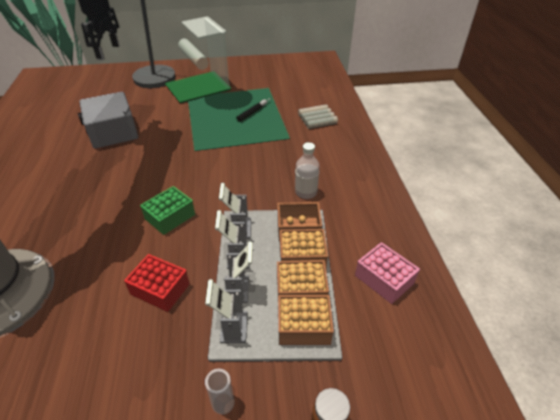

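```bash
python3 - <<'E'
import cv2
a=cv2.imread('pics/top0.png')[150:275,200:390]; cv2.imwrite('pics/c1.png',cv2.resize(a,None,fx=4,fy=4,interpolation=2))
a=cv2.imread('pics/side0.png')[180:360,200:345]; cv2.imwrite('pics/c2.png',cv2.resize(a,None,fx=3.3,fy=3.3,interpolation=2))
E
```

```text
(no output)
```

View pics/c1.png

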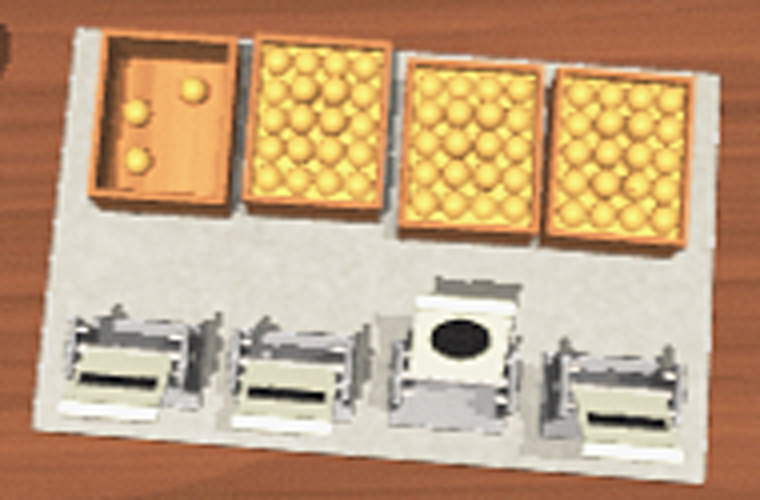

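View pics/c2.png

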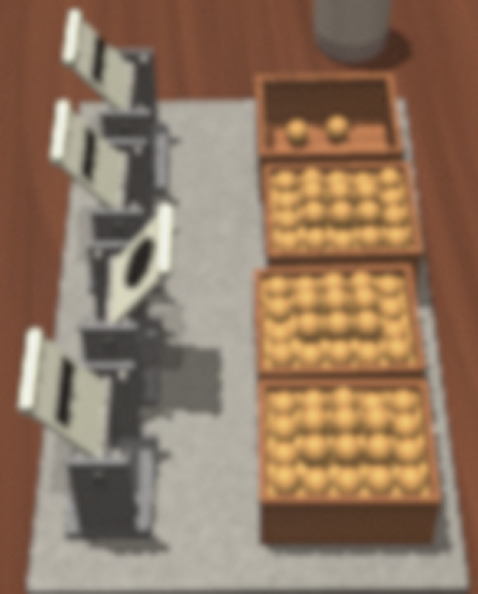

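```bash
cat > h.py <<'E'
import numpy as np, cv2
from station import bot
from scipy.spatial.transform import Rotation as R
def q(w): return R.from_quat(np.roll(w,-1))
def snap(n,f):
    p,d=bot.read_camera(n); cv2.imwrite('pics/%s.png'%f,p[:,:,::-1]); np.save('pics/%s.npy'%f,d); return p,d
def pt(n,d,u,v):
    c=bot.camera_model(n); K=np.array(c['mtx']); z=d[v,u]
    p=np.array([(u-K[0,2])/K[0,0]*z,-(v-K[1,2])/K[1,1]*z,-z])
    return q(c['rotation']).apply(p)+np.array(c['origin'])
E
python3 - <<'E'
from h import *
np.set_printoptions(precision=4,suppress=True)
d=np.load('pics/top0.npy')
for k,u,v in[('e1',227,252),('e2',270,256),('e4',358,262),('e3',315,226),('board',220,160),('boardBL',211,256),('bTR',377,170),('bBR',375,267),('table',330,240+60),('bottle',168,152),('jar',433,180),('tube',420,259)]: print(k,pt('top',d,u,v))
o=bot.get_obs(); print(q(o['tool_rot']).as_matrix(),o['eef_pos'],o['q'])
c=bot.camera_model('wrist');print(c)
E
```

```text
e1 [0.5104 0.1227 0.1365]
e2 [0.5001 0.034  0.1388]
e4 [ 0.4838 -0.1453  0.1368]
e3 [ 0.5599 -0.0605  0.1362]
board [0.7453 0.1599 0.013 ]
boardBL [0.5088 0.18   0.0148]
bTR [ 0.709  -0.2265  0.0137]
bBR [ 0.4742 -0.2066  0.0141]
table [ 0.3999 -0.0995 -0.0015]
bottle [0.7236 0.2462 0.1515]
jar [ 0.6654 -0.336   0.0765]
tube [ 0.4895 -0.302   0.047 ]
[[-0.0004  0.3001  0.9539]
 [-0.0016  0.9539 -0.3001]
 [-1.     -0.0017  0.0001]] [0.2024 0.6434 0.2304] [-1.3741  0.4777  0.0223  1.5564 -0.0115  1.1093 -0.0831]
{'mtx': array([[355.5546,   0.    , 285.9572],
       [  0.    , 355.5546, 206.9073],
       [  0.    ,   0.    ,   1.    ]]), 'T_tool_cam': array([[ 0.0003,  0.3231, -0.9464, -0.1423],
       [ 1.    , -0.0005,  0.0001,  0.0009],
       [-0.0005, -0.9464, -0.3231, -0.0837],
       [ 0.    ,  0.    ,  0.    ,  1.    ]])}
```

Request:
{"op": "step_arm", "data": {"plan": [[0,0,0,-0.0175,0,0],[0,0,0,-0.0175,0,0],[0,-0.9,0.47,0,0,0],[0,-0.9,0.47,0,0,0],[0,-0.9,0.47,0,0,0],[0,-0.9,0.47,0,0,0],[0,-0.9,0.47,0,0,0],[0,-0.9,0.47,0,0,0]], "fingers": 1, "force": 20}}

```text
t: 1.1
eef_pos: [0.297, 0.4176, 0.231]
tool_rot: [0.706, 0.03, 0.707, -0.03]
contact_force: [0.4, 0.8, 0.4]
gripper_width: -0.002
```

Request:
{"op": "step_arm", "data": {"plan": [[0,-0.9,0.47,0,0,0],[0,-0.9,0.47,0,0,0],[0,-0.9,0.47,0,0,0],[0,-0.9,0.47,0,0,0],[0,-0.9,0.47,0,0,0],[0,-0.9,0.47,0,0,0],[0,-0.9,0.47,0,0,0],[0,-0.9,0.47,0,0,0]]}}

```text
t: 2.1
eef_pos: [0.4222, 0.1181, 0.2312]
tool_rot: [0.706, 0.03, 0.707, -0.03]
contact_force: [1.1, 0.2, 0.1]
gripper_width: -0.002
```

Request:
{"op": "step_arm", "data": {"plan": [[0,-0.9,0.4,0,0,0],[0,-0.9,0.4,0,0,0],[0,0,0,0,0,0]]}}

```text
t: 2.48
eef_pos: [0.4482, 0.042, 0.2312]
tool_rot: [0.706, 0.032, 0.706, -0.032]
contact_force: [-0.8, 0.9, -0.3]
gripper_width: 0.001
```

```bash
python3 - <<'E'
from h import *
o=bot.get_obs(); M=q(o['tool_rot']).as_matrix(); print(o['eef_pos'],M.round(3),o['contact_force'])
p,d=snap('wrist','w1'); snap('top','top1')
print(M.T@(np.array([.455,.038,.125])-o['eef_pos'])/.04)
E
```

```text
[0.44819741 0.0419589  0.23119582] [[-0.     0.09   0.996]
 [-0.001  0.996 -0.09 ]
 [-1.    -0.001  0.   ]] [-0.78057146  0.87479138 -0.31905196]
[ 2.65496603 -0.08105629  0.17824913]
```

View pics/w1.png

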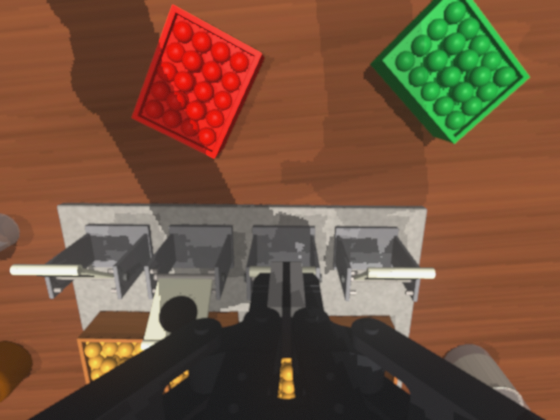

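View pics/top1.png

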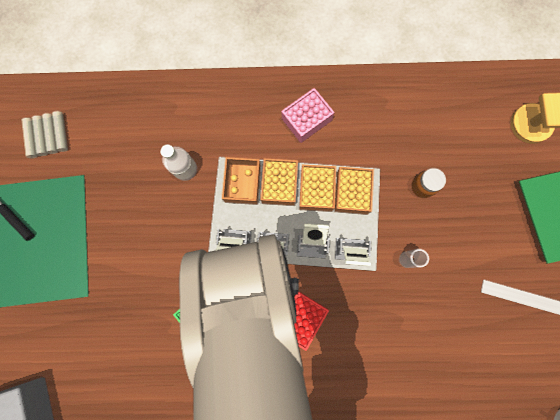

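Request:
{"op": "step_arm", "data": {"plan": [[0.9,0,0,0,0,0],[0.9,0,0,0,0,0],[0.8,0,0,0,0,0],[0,0,0.3,0,0,0],[0,0,0.3,0,0,0],[0,0,0.2,0,0,0],[0,0,0.2,0,0,0],[0,0,0.2,0,0,0]]}}

```text
t: 3.58
eef_pos: [0.4964, 0.0409, 0.1278]
tool_rot: [0.707, 0.03, 0.706, -0.03]
contact_force: [-0.1, 0.5, -0.6]
gripper_width: 0.001
```

Request:
{"op": "step_arm", "data": {"plan": [[0,0,0.15,0,0,0],[0,0,0.15,0,0,0],[0,0,0.15,0,0,0],[0,0,0.15,0,0,0],[0,0,0.15,0,0,0],[0,0,0,0,0,0]]}}

```text
t: 4.32
eef_pos: [0.5261, 0.0383, 0.1273]
tool_rot: [0.707, 0.03, 0.706, -0.03]
contact_force: [-0.7, 0.6, -0.5]
gripper_width: 0.002
```

```bash
python3 - <<'E'
from h import *
snap('side','s2');snap('wrist','w2')
a=cv2.imread('pics/s2.png')[170:360,180:345]; cv2.imwrite('pics/s2c.png',cv2.resize(a,None,fx=3,fy=3,interpolation=2))
E
```

```text
(no output)
```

View pics/s2c.png

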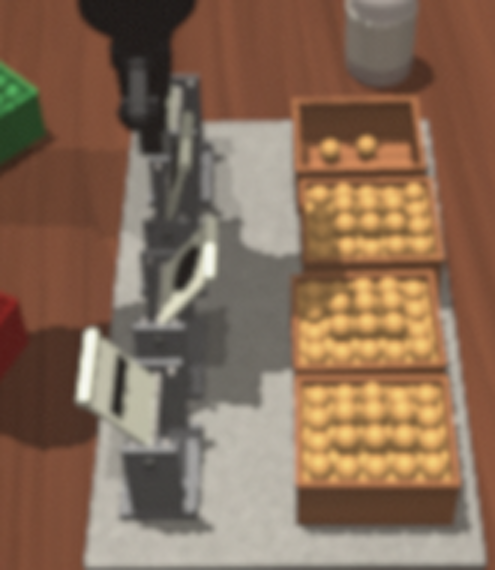

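View pics/w2.png

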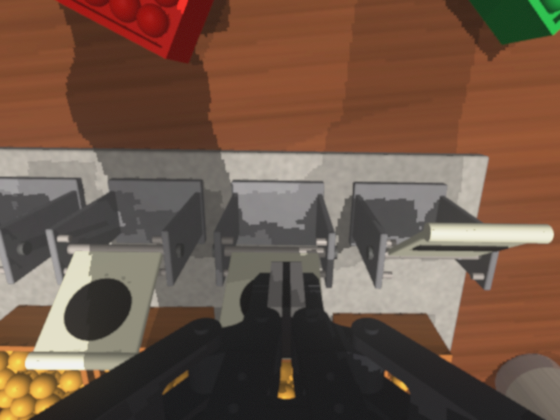

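Request:
{"op": "step_arm", "data": {"plan": [[0,0,0.15,0,0,0],[0,0,0.15,0,0,0],[0,0,0,0,0,0],[0,0,-0.6,0,0,0],[0,0,-0.6,0,0,0],[0,0,-0.6,0,0,0],[0,0,-0.5,0,0,0],[0,0,0,0,0,0]]}}

```text
t: 5.42
eef_pos: [0.4447, 0.0452, 0.1273]
tool_rot: [0.706, 0.03, 0.707, -0.03]
contact_force: [0.2, 0.3, -0.1]
gripper_width: 0.002
```

```bash
python3 - <<'E'
from h import *
snap('side','s3')
a=cv2.imread('pics/s3.png')[170:360,180:345]; cv2.imwrite('pics/s3c.png',cv2.resize(a,None,fx=3,fy=3,interpolation=2))
E
```

```text
(no output)
```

View pics/s3c.png

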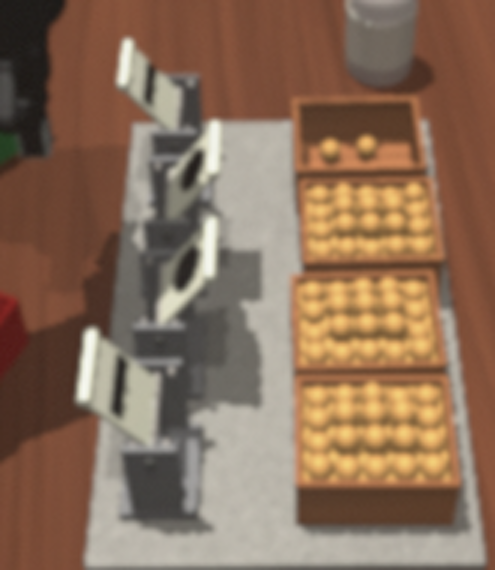

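Request:
{"op": "step_arm", "data": {"plan": [[0,-0.9,0,0,0,0],[0,-0.9,0,0,0,0],[0,-0.9,0,0,0,0],[0,-0.9,0,0,0,0],[0,-0.9,0,0,0,0],[0,-0.15,0,0,0,0],[0,0,0,0,0,0]]}}

```text
t: 6.35
eef_pos: [0.4308, -0.1404, 0.1273]
tool_rot: [0.707, 0.03, 0.706, -0.03]
contact_force: [-0.6, 0.3, -0.8]
gripper_width: -0.002
```

```bash
python3 - <<'E'
from h import *
snap('wrist','w4')
E
```

```text
(no output)
```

View pics/w4.png

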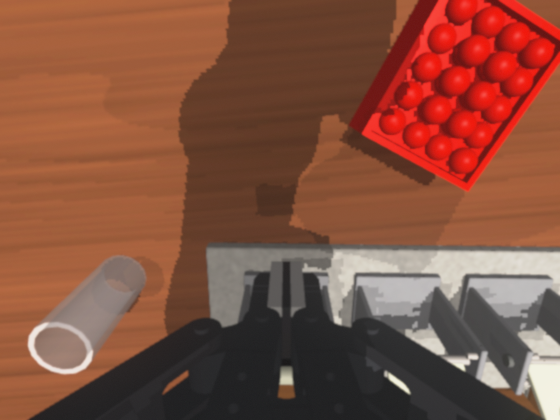

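Request:
{"op": "step_arm", "data": {"plan": [[0,0,0.4,0,0,0],[0,0,0.3,0,0,0],[0,0,0.2,0,0,0],[0,0,0.2,0,0,0],[0,0,0.2,0,0,0],[0,0,0.2,0,0,0],[0,0,0.15,0,0,0],[0,0,0.15,0,0,0]]}}

```text
t: 7.4
eef_pos: [0.5022, -0.1464, 0.1273]
tool_rot: [0.706, 0.03, 0.706, -0.03]
contact_force: [0.1, 0.5, -0.7]
gripper_width: -0.002
```

Request:
{"op": "step_arm", "data": {"plan": [[0,0,0.15,0,0,0],[0,0,0.15,0,0,0],[0,0,0.15,0,0,0],[0,0,0.1,0,0,0],[0,0,0,0,0,0]]}}

```text
t: 8.02
eef_pos: [0.524, -0.1482, 0.1273]
tool_rot: [0.706, 0.03, 0.706, -0.03]
contact_force: [0.4, -0.1, -0.4]
gripper_width: 0.006
```

Request:
{"op": "step_arm", "data": {"plan": [[0,0,-0.6,0,0,0],[0,0,-0.6,0,0,0],[0,0,-0.6,0,0,0],[0,0,-0.4,0,0,0],[-0.9,0,0,0,0,0],[-0.9,0,0,0,0,0],[-0.9,0,0,0,0,0],[0,0,0,0,0,0]]}}

```text
t: 9.02
eef_pos: [0.438, -0.1411, 0.2379]
tool_rot: [0.709, 0.03, 0.704, -0.03]
contact_force: [0.1, 0.1, 0.2]
gripper_width: -0.0
```

```bash
python3 - <<'E'
from h import *
snap('side','s5'); snap('top','t5')
a=cv2.imread('pics/s5.png')[170:360,180:345]; cv2.imwrite('pics/s5c.png',cv2.resize(a,None,fx=3,fy=3,interpolation=2))
E
```

```text
(no output)
```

View pics/s5c.png

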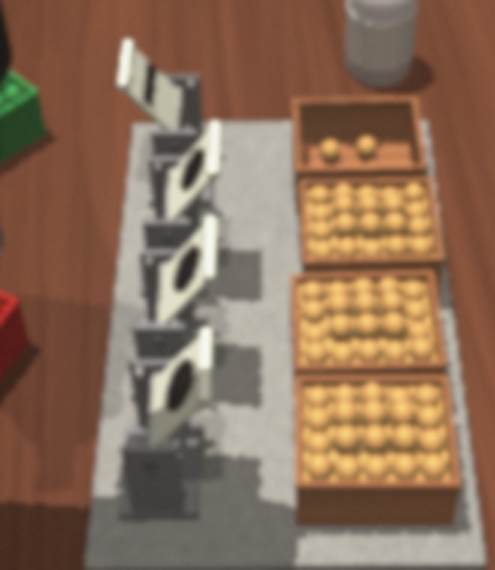

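View pics/t5.png

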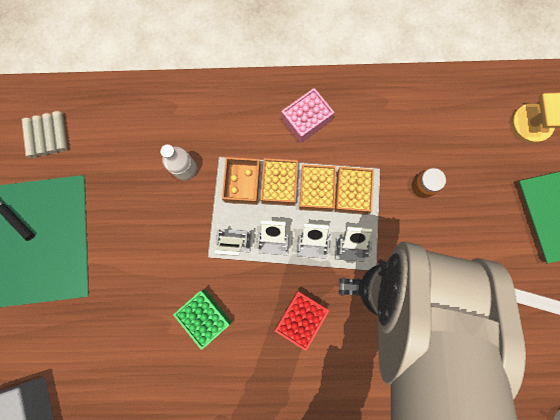

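View pics/s5.png

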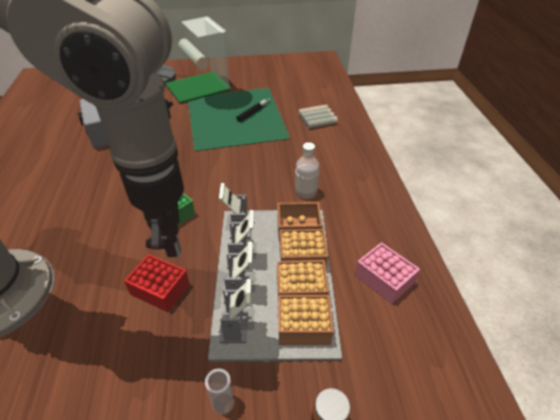

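The picture shows tag 1 (230,198) with its bar up and tags 2–4 (242,225), (240,262) and (237,298) with their spots up. The tube (218,390), jar (332,408), bottle (307,172) and bins are unmoved, and the gripper is clear of everything.

```bash
python3 -c "
from station import bot
print(bot.get_obs()['t'],bot.hand_in())"
```

```text
the job is handed in; nothing more can be done
9.125 None
```

All four tags are set as asked, and I handed the job in at 9.1 s of the 64 s allowed.

- **Pushed over:** I tipped the second and fourth tags from the left towards their full bins with the shut fingertips. The force readings stayed at about 1 N, which is sensor noise.
- **Left alone:** the leftmost tag, in front of the nearly empty bin, already leaned away with its bar up. The third tag already leaned towards its full bin with its spot up.
- **Last checks:** the side and top pictures showed the bar up on the leftmost tag and the spot up on the other three. The bins, bottle, jar and tube were where they started, and the gripper was clear of everything. The arm hid the tube in the last top picture, so I checked that one in the side picture only. No check failed or disagreed with another.

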